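Feed a chocolate bar into the dating jig and stamp it

ROBOT

A 6-joint arm with a two-finger parallel gripper is mounted at the origin on the work surface; the furniture and walls round the work are solid. World frame = base frame: x ahead of the robot, y to its left, z up, the work surface at z = 0. Lengths are in m, angles in rad, forces in N, time in s.
With the tool pointing down it reaches from about 0.325 to 0.9 m from the base axis. Payload 6.1 kg.
Tool frame: the origin (TCP) lies on the front face of the gripper's body, between the roots of the fingers; the fingertips stand ctrl.tips_ahead ahead of it and the grasp point (between the pads) lies 51 mm ahead of it (ctrl.tips_ahead is the distance from the TCP to the fingertips, in m); z points along the fingers, y is the line along which they close (so a half turn about z gives the same grasp; the last joint's range is limited). The gripper opens to 87 mm and grips with 3 to 60 N. Pads are 19 mm wide; open, the fingers measure 117 mm over their backs; the gripper's body (75 mm by 190 mm) begins 51 mm behind the grasp point.
Start: joints at [-1.444, 0.22, 1.526, -0, 1.395, -0.126], TCP at [0.156, -0.605, 0.292] pointing down, gripper open.
Joint ranges: [-2.98, 2.98], [-0.91, 2.08], [0.09, 2.57], [-1.24, 4.39], [0.2, 2.65], [-2.68, 2.68]. Speed limits (rad/s): [2.57, 2.57, 3.01, 3.14, 3.14, 3.14].

INTERFACE

Orientations are given as [roll, pitch, yaw] about the fixed x, y, z axes, in that order (R = Rz(yaw) Ry(pitch) Rx(roll)).
In Python, from station import ctrl gives the robot as it stands.
- The arm moves only by the tool arm_command, never from a script. Its argument "deltas" is a list of rows, each a list of 6 numbers: the shift along the tool's x, y, z normalised to -1 to 1, where 1 is 0.2 m, then the turn, a rotation vector about the tool's x, y, z normalised to -1 to 1, where 1 is 90 degrees. A call has 1 to 20 rows; each row shifts and turns the commanded pose from where the row before left it, along the tool's axes as they then stand; what a row does not reach is not made up. A row lasts 1/8 s, in which the tool goes at most 62.5 mm and 10.7 degrees, less where a joint would pass 70% of its speed; a pose out of reach is approached as far as the arm can. A call with a number of a shift or a turn outside -1 to 1 is refused whole. A call with a gripper value outside its range is refused whole. "gripper" is the opening, from 0 (shut) to 1 (fully open), set as the call begins (left out, the last holds). The fingers move at their own pace and stop on an object; "squeeze" is the grip in N (left out, the last holds). Time passes only in rows, so rows that do not move let the fingers close. It gives the time, the measured TCP pose, the force, the opening and the grip force at its end, in the units of the state.
- ctrl.get_state(): the state, without advancing time (a new reading comes with each control period).
- ctrl.camera(name): name is "scene" or "side" or "wrist"; returns (picture, depth): 480x640x3 uint8, red, green, blue; 480x640 float32, m along the optical axis (not along the pixel's ray), 0 where there is no reading.
- ctrl.calibration(name): a dict with "camera_matrix" (3x3 intrinsics, pixels), "R" (3x3) and "t" (3): a world point X has camera coordinates R X + t. Camera axes: x right, y down, z forward; pixel columns grow to the right and rows downward; lengths in m; the calibration is good to about 2 mm. A picture is of the moment at which its call begins: read the wrist's pose just before it. calibration takes no time and is no camera call; for the wrist camera it gives the pose at the moment of the call.
- ctrl.close_job(): hands the job in; it is judged then, once.
The state is a dict: "time": time; "q": joint angles; "qd": joint speeds; "joint_torque": joint torques, N m; "ee_pos": TCP position; "orientation": TCP orientation; "ft_force": force on the tool from outside, world axes, zero at the start; "wrist_torque": the same for the moment, N m; "gripper_width": finger opening in m; "gripper_force": force on a finger pad.
Only numpy, scipy, OpenCV 4.12 (cv2) and the standard library are available. Lean on these libraries where they do the work, as an engineer would, in place of code of your own. Each camera call takes 0.05 s, during which the arm holds its last target. There are 200 camera calls.

TASK

Push the chocolate bar that lies in front of the dating jig between the jig's two guide cheeks until its leading end is fully home against the end stop, then press the stamp's head all the way down onto the bar and let it spring back up. Only push with the fingertips or the outside of the fingers: do not grip, straddle or lift the bar, do not press the stamp before the bar is home, treat the bar gently, and leave the two jars, the carton and the two price cards where they stand.

Things in the scene. Friction and masses are not known exactly. Their poses are not given: they have to be found in the camera images.
- jig: Aluminium dating jig screwed to the counter: two parallel guide cheeks (14 mm thick, 24 mm high) with an 83 mm gap, a steel stop across the far end, and a bridge over them that carries a sprung stamp. No floor plate: the bar slides on the counter. Origin: on the counter, centre line of the gap. x: feed direction, mouth to stop (roughly the robot's left, world +y); y: across the gap; z up.
- jig_mouth (a point): Centre of the mouth of the gap, on the counter, level with the tips of the cheeks' rounded noses (7 mm radius), at x = -35 mm in the jig's frame. Inner faces of the cheeks at y = +-41.5 mm, outer faces at +-55.5 mm; 4 mm high screw flanges reach to +-72 mm.
- jig_stop (a point): Foot of the stop's face (18 mm high), on the centre line of the gap, at x = +55 mm in the jig's frame. The bridge spans x = -2 to +42 mm, its underside 50 mm and its top 58 mm above the counter.
- stamp (a joint): Travel of the date stamp in m: 0 up (rest), grows as its head is pressed straight down. Its pad meets a bar lying under it at 0.020; the end of travel is 0.022. A spring pushes it up with about 3 N at rest and 7 N fully down.
- stamp_top (a point): Centre of the flat top of the stamp's round black head (39 mm across), 107 mm above the counter when up, at x = +20 mm, y = 0 in the jig's frame; it moves with the stamp.
- bar: Wrapped chocolate bar lying flat before the jig's mouth (not one of the stack near the robot), 158 mm long, 79 mm wide, 12 mm thick, about 0.1 kg. Origin: centre of its underside. x: along its length, +x end leads; z up. Starts 130 to 160 mm before the jig's origin, up to 15 mm off the centre line, up to 0.25 rad askew. Home: centre at x = -24 mm in the jig's frame, the rear 68 mm sticking out.
- jar_a: Glass jar with a black screw lid, 68 mm across, 62 mm high, standing beside the jig on the robot's side. Origin: centre of its underside. Leave alone.
- jar_b: Glass jar with a black screw lid, 65 mm across, 66 mm high, standing beside the jig on the side away from the robot. Origin: centre of its underside. Leave alone.
- carton: Upright folding carton, 42 x 62 x 106 mm, on the robot's side of the jig, near its stop end. Origin: centre of its underside. Leave alone.
- card_a: Price card in a small metal foot, 24 x 42 x 70 mm, at the far right corner of the counter. Origin: centre of its underside. Leave alone.
- card_b: Price card in a small metal foot, 24 x 48 x 70 mm, at the far edge of the counter beyond the jig's stop end. Origin: centre of its underside. Leave alone.

How it is judged:
By the outcome, as a careful person would: the job done as asked, in the order asked, and still so for the second after the job is handed in, with the robot touching nothing.
It also fails if it takes over 72 s, if anything falls off the work surface, if the arm or the gripper's body presses on something with over 40 N, if the wrist force passes 120 N, or if a joint passes its speed limit or range.

## Working session

There is one attempt and no reset: what is moved stays moved. The work goes in short steps, Python scripts to look and compute and a tool call to move; the robot and the scene stay as the last step left them, time stands still between calls to the robot, and variables do not carry over. Pictures are saved under pics/ and viewed, at most 10 in all, crops included, and the job is handed in when it is done.

Besides the shell and the picture viewer there is one more tool, called after "Call:" by a JSON object that holds its "api" and its "payload", one argument or row to a line. arm_command: Moves the arm, as the interface text tells. Its arguments: {"type":"object","properties":{"deltas":{"type":"array","items":{"type":"array","items":{"type":"number","minimum":-1,"maximum":1}}},"gripper":{"type":"number"},"squeeze":{"type":"number"}},"required":["deltas"]}

```bash
mkdir -p pics; cat > h.py <<'E'
import numpy as np, cv2
from station import ctrl
def shot(n,f):
    c=ctrl.calibration(n); p,d=ctrl.camera(n); cv2.imwrite('pics/'+f+'.png',p[:,:,::-1]); np.savez('pics/'+f,d=d,K=c['camera_matrix'],R=c['R'],t=c['t']); return p,d
def world(f,u,v,z=None):
    s=np.load('pics/'+f+'.npz'); r=np.linalg.inv(s['K'])@[u,v,1.]; R,t=s['R'],s['t']; o=-R.T@t; w=R.T@r
    k=s['d'][int(v),int(u)] if z is None else (z-o[2])/w[2]
    return o+w*k
E
python3 - <<'E'
from h import *
shot('scene','s0');shot('side','d0')
s=ctrl.get_state();print(s,ctrl.tips_ahead)
E
```

```text
{'time': 0.1, 'q': array([-1.44409089e+00,  2.21147477e-01,  1.52752933e+00,  2.70291186e-05,
        1.39468317e+00, -1.26088060e-01]), 'qd': array([ 6.63730387e-04, -2.51621337e-03, -2.46718328e-03,  8.59016013e-04,
        1.34185867e-04,  9.68589088e-05]), 'joint_torque': array([ 1.29875287e-03, -4.95944309e+01, -3.88519371e+01,  7.01402617e-02,
        5.14752930e-02, -5.06896208e-05]), 'ee_pos': array([ 0.15627236, -0.6046875 ,  0.29122913]), 'orientation': array([-3.13984270e+00, -2.48640355e-04,  2.52788520e-01]), 'ft_force': array([-0.24511098, -0.58059762, -0.22431016]), 'wrist_torque': array([-0.00350739,  0.05147954, -0.00812584]), 'gripper_force': 0.0, 'gripper_width': 0.08705372203730967} 0.0697
```

View pics/s0.png

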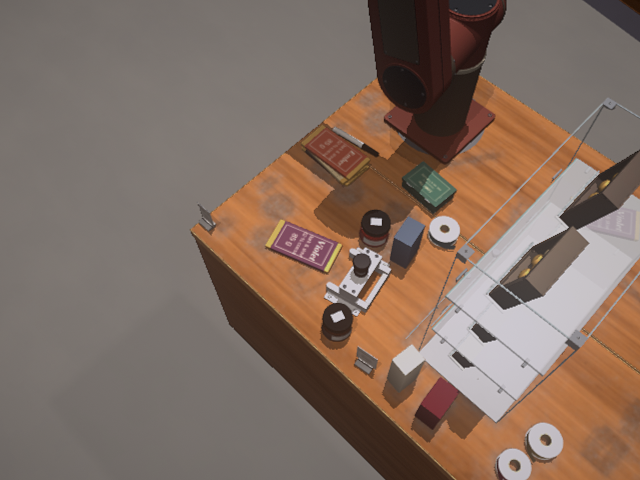

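View pics/d0.png

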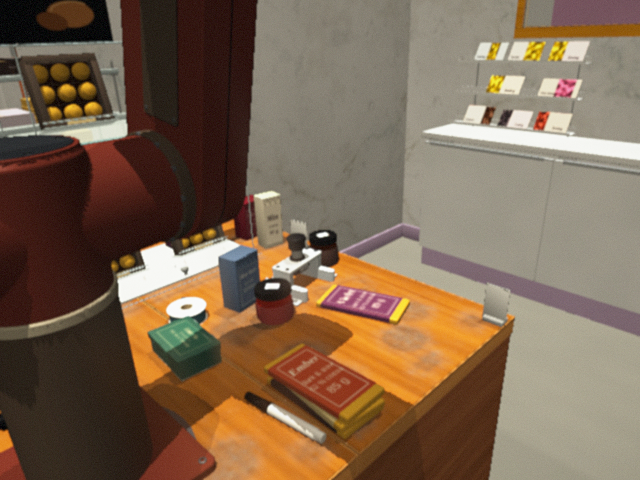

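The scene view shows the purple bar at about (304,247), the jig at (360,280) with its stamp head at (362,263), jars at (375,228) and (338,322), and the carton at (407,242). I'll enlarge that area.

```bash
python3 - <<'E'
from h import *
p=cv2.imread('pics/s0.png')[205:355,250:450]
cv2.imwrite('pics/s0c.png',cv2.resize(p,None,fx=4,fy=4,interpolation=cv2.INTER_CUBIC))
E
```

```text
(no output)
```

View pics/s0c.png

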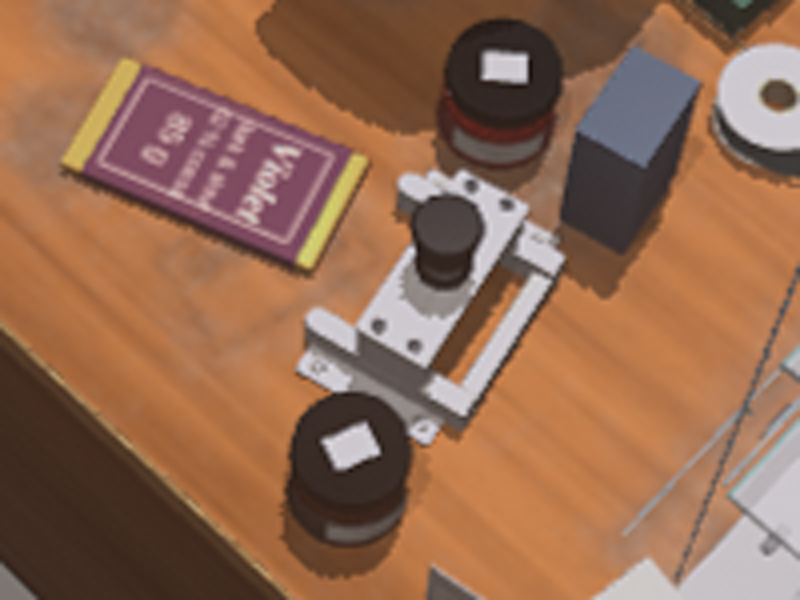

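The crop shows the bar's top corners at about (128,60), (65,165), (310,270) and (367,158). The bridge-top corners are at (460,172), (528,207), (425,365) and (358,330), and the head top is at (448,220).

```bash
python3 - <<'E'
from h import *
np.set_printoptions(precision=4,suppress=True)
g=lambda u,v,z:world('s0',250+u/4,205+v/4,z)
B=np.array([g(*c,.012) for c in [(128,60),(65,165),(310,270),(367,158)]]);print(B,B.mean(0))
f=(B[2]+B[3]-B[0]-B[1]);print('bar yaw',np.arctan2(f[1],f[0]),np.linalg.norm(f)/2)
J=np.array([g(*c,.058) for c in [(460,172),(358,330),(425,365),(528,207)]]);print(J,J.mean(0))
a=J[0]+J[3]-J[1]-J[2];x=J[2]+J[3]-J[0]-J[1];print('jig yaw',np.arctan2(a[1],a[0])+np.pi/2,np.arctan2(-a[1],-a[0])+np.pi/2,np.arctan2(x[1],x[0]),np.linalg.norm(a)/2,np.linalg.norm(x)/2)
print('stamp',g(448,220,.107),'jars',g(503,70,.062),g(350,448,.066))
print('carton top',[g(*c,.106) for c in [(635,47),(700,83),(645,167),(577,130)]])
c=ctrl.calibration('wrist');s=ctrl.get_state();print(-c['R'].T@c['t']-s['ee_pos'],c['R'],c['camera_matrix'])
E
```

```text
[[ 0.4899 -0.0665  0.012 ]
 [ 0.5621 -0.0427  0.012 ]
 [ 0.5132  0.1018  0.012 ]
 [ 0.4408  0.0765  0.012 ]] [0.5015 0.0172 0.012 ]
bar yaw 1.8992615219915598 0.1518986735014196
[[0.4305 0.1347 0.058 ]
 [0.5363 0.1592 0.058 ]
 [0.5265 0.1977 0.058 ]
 [0.4209 0.1751 0.058 ]] [0.4786 0.1666 0.058 ]
jig yaw -1.351661925307147 1.7899307282826467 1.8115599690384292 0.10824993923724928 0.04065320275944732
stamp [0.4761 0.1645 0.107 ] jars [0.369  0.1102 0.062 ] [0.589  0.2034 0.066 ]
carton top [array([0.3308, 0.1662, 0.106 ]), array([0.3239, 0.2052, 0.106 ]), array([0.3823, 0.2168, 0.106 ]), array([0.3902, 0.1771, 0.106 ])]
[0.0721 0.0184 0.0921] [[ 0.2494 -0.9684 -0.002 ]
 [-0.931  -0.2403  0.2748]
 [-0.2666 -0.0667 -0.9615]] [[404.7375   0.     311.9369]
 [  0.     404.7375 230.5561]
 [  0.       0.       1.    ]]
```

Call:
{"api": "arm_command", "payload": {
  "deltas": [
    [0.162,-0.173,-0.012,0,0,0],
    [0.162,-0.173,-0.012,0,0,0],
    [0.162,-0.173,-0.012,0,0,0],
    [0.162,-0.173,-0.012,0,0,0],
    [0.162,-0.173,-0.012,0,0,0],
    [0.162,-0.173,-0.012,0,0,0],
    [0.162,-0.173,-0.012,0,0,0],
    [0.162,-0.173,-0.012,0,0,0],
    [0.162,-0.173,-0.012,0,0,0],
    [0.162,-0.173,-0.012,0,0,0],
    [0.162,-0.173,-0.012,0,0,0],
    [0.162,-0.173,-0.012,0,0,0],
    [0.162,-0.173,-0.012,0,0,0],
    [0.162,-0.173,-0.012,0,0,0],
    [0.162,-0.173,-0.012,0,0,0],
    [0.162,-0.173,-0.012,0,0,0],
    [0,0,0,0,0,0],
    [0,0,0,0,0,0]
  ]
}}

```text
time: 2.35
ee_pos: [0.5193, 0.0603, 0.33]
orientation: [3.142, 0.002, 0.253]
ft_force: [-0.8, -0.2, -0.6]
gripper_width: 0.0872
gripper_force: 0.0
```

```bash
python3 - <<'E'
from h import *
shot('wrist','w1');s=ctrl.get_state();print(s['time'],s['q'],s['ee_pos'],s['orientation'])
E
```

```text
2.4 [-3.58910266e-02 -4.87638970e-02  1.74239532e+00 -4.53431985e-04
  1.44909286e+00  1.28257535e+00] [0.51926389 0.0598828  0.33013602] [3.14148287e+00 1.21287600e-03 2.52385190e-01]
```

View pics/w1.png

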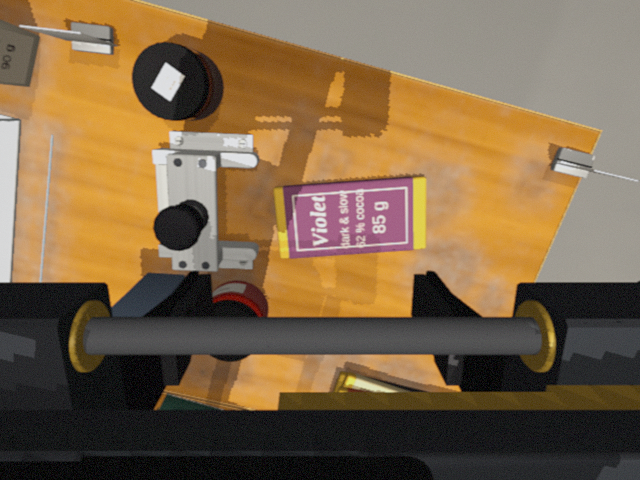

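The wrist view shows the bar with corners near (276,187), (423,178), (425,248) and (281,258). The jig's nose tips are near (258,157) and (256,258), and the head is at (180,226). I'll enlarge once for accuracy.

```bash
python3 - <<'E'
from h import *
p=cv2.imread('pics/w1.png')[120:285,145:445]
cv2.imwrite('pics/w1c.png',cv2.resize(p,(800,440),interpolation=cv2.INTER_CUBIC))
E
```

```text
(no output)
```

View pics/w1c.png

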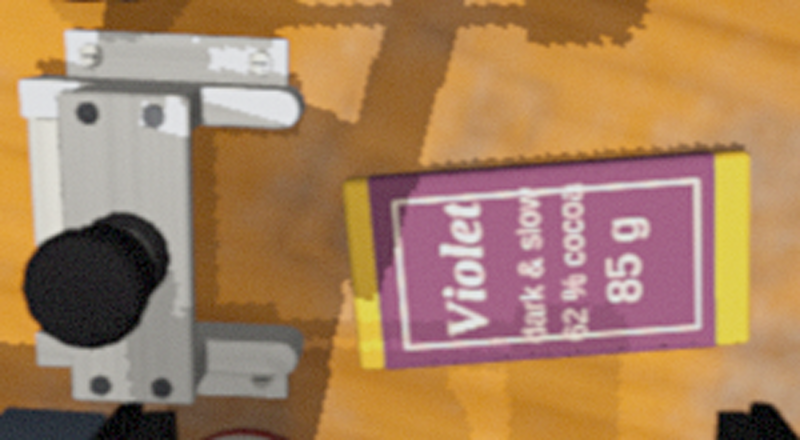

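```bash
python3 - <<'E'
from h import *
np.set_printoptions(precision=4,suppress=True)
k=800/300
g=lambda u,v,z:world('w1',145+u/k,120+v/k,z)
B=np.array([g(*c,.012) for c in [(345,182),(362,368),(749,343),(748,153)]]);print(B.mean(0))
f=B[0]+B[1]-B[2]-B[3];w=B[1]+B[0]*0-B[0]+B[2]-B[3]
print('bar yaw',np.arctan2(f[1],f[0]),np.linalg.norm(f)/2,'by width',np.arctan2(w[1],w[0])-np.pi/2,np.linalg.norm(w)/2)
J=np.array([g(*c,.058) for c in [(58,92),(188,97),(193,403),(72,398)]]);c=J.mean(0)
y=J[2]+J[3]-J[0]-J[1];x=J[0]+J[3]-J[1]-J[2]
print('bridge',c,np.arctan2(y[1],y[0])-np.pi/2,np.linalg.norm(y)/2,np.arctan2(x[1],x[0]),np.linalg.norm(x)/2)
n=np.array([g(303,107,.024),g(302,357,.024)]);d=n[1]-n[0];print('noses',n,np.linalg.norm(d),np.arctan2(d[1],d[0])-np.pi/2)
print('stamp',g(85,287,.107))
for yaw in(1.79,1.80,1.81):
  X=np.array([np.cos(yaw),np.sin(yaw)]);Y=np.array([-X[1],X[0]])
  for nm,P,ox in(('bridge',c,.02),('noses',n.mean(0),-.035),('stamp',g(85,287,.107),.02)):
    O=P[:2]-ox*X; r=B.mean(0)[:2]-O;print(yaw,nm,O,'bar',r@X,r@Y)
E
```

```text
[0.4998 0.0128 0.012 ]
bar yaw 1.893923381463082 0.1548526596544975 by width -4.3859675650395795 0.07621523717547234
bridge [0.4769 0.1632 0.058 ] -4.510732318835384 0.10928992657492687 1.7822938498248966 0.04339294112985035
noses [[0.5368 0.1186 0.024 ]
 [0.4422 0.0982 0.024 ]] 0.0967354352802772 -4.500119364884897
stamp [0.4788 0.1627 0.107 ]
1.79 bridge [0.4813 0.1437] bar -0.13177749080354179 0.010395184805491977
1.79 noses [0.4819 0.1425] bar -0.13056644520481478 0.010717775315603844
1.79 stamp [0.4832 0.1432] bar -0.13087580394126924 0.012124677533613279
1.8 bridge [0.4815 0.1437] bar -0.1316659518767092 0.011912414662496498
1.8 noses [0.4815 0.1425] bar -0.13045449095550468 0.011672887955690704
1.8 stamp [0.4834 0.1432] bar -0.13074701545937023 0.013632804198359681
1.81 bridge [0.4817 0.1437] bar -0.13153924648107684 0.013428453287961686
1.81 noses [0.4812 0.1424] bar -0.13033299133664417 0.012626833316709368
1.81 stamp [0.4836 0.1432] bar -0.13060315240154738 0.015139567594046822
```

```bash
python3 - <<'E'
from h import *
s=np.load('pics/s0.npz');d=s['d'];v,u=np.mgrid[0:480,0:640]
P=(np.stack([u,v,np.ones_like(u)],-1)@np.linalg.inv(s['K']).T)*d[...,None]
W=(P-s['t'])@s['R'];W=W[d>0]
for a,b in((.36,.38),(.38,.40),(.40,.42),(.42,.44)):
  m=(W[:,0]>a)&(W[:,0]<b)&(W[:,1]>-.12)&(W[:,1]<.11)&(W[:,2]<.2);print(a,W[m,2].max(),W[m][W[m,2].argmax()])
O=np.array([.4815,.143]);X=np.array([-.2106,.9776]);Y=np.array([-.9776,-.2106])
T=O-.13*X+.085*Y;e=ctrl.get_state()['ee_pos'];r=T-e[:2];print(T,'tool dx',-(r@Y)/.2,'dy',-(r@X)/.2,'dz',(e[2]-.0747)/.2)
E
```

```text
0.36 0.06871526865315541 [0.36786485 0.1005326  0.06871527]
0.38 0.06868244428234443 [0.39837444 0.10164784 0.06868244]
0.4 0.055625810623893046 [0.40023629 0.10719361 0.05562581]
0.42 0.026275093515491788 [0.43741188 0.10718047 0.02627509]
[ 0.425782 -0.001989] tool dx -0.5220904595712452 dy 0.20399292424410387 dz 1.277180089558951
```

Call:
{"api": "arm_command", "payload": {
  "deltas": [
    [0,0,0,0,0,0.0255],
    [-0.0653,0.0318,0,0,0,0],
    [-0.0653,0.0318,0,0,0,0],
    [-0.0653,0.0318,0,0,0,0],
    [-0.0653,0.0318,0,0,0,0],
    [-0.0653,0.0318,0,0,0,0],
    [-0.0653,0.0318,0,0,0,0],
    [-0.0653,0.0318,0,0,0,0],
    [-0.0653,0.0318,0,0,0,0],
    [0,0,0.17,0,0,0],
    [0,0,0.17,0,0,0],
    [0,0,0.17,0,0,0],
    [0,0,0.17,0,0,0],
    [0,0,0.17,0,0,0],
    [0,0,0.17,0,0,0],
    [0,0,0.12,0,0,0],
    [0,0,0.08,0,0,0],
    [0,0,0.047,0,0,0],
    [0,0,0,0,0,0],
    [0,0,0,0,0,0]
  ]
}}

```text
time: 4.9
ee_pos: [0.4289, -0.0114, 0.078]
orientation: [3.141, -0.001, 0.213]
ft_force: [0.6, -0.6, 0.5]
gripper_width: 0.0869
gripper_force: 0.0
```

```bash
cat >> h.py <<'E'
O=np.array([.4815,.143]);X=np.array([-.2106,.9776]);Y=np.array([-.9776,-.2106])
def jf(p): r=np.asarray(p)[:2]-O; return np.array([r@X,r@Y])
E
python3 - <<'E'
from h import *
shot('wrist','w2');s=ctrl.get_state();print(jf(s['ee_pos']),s['ee_pos'],s['orientation'],s['ft_force'],s['time'])
E
```

```text
[-0.13994202  0.08379976] [ 0.42905198 -0.01144719  0.0780597 ] [ 3.14092158e+00 -1.46276371e-03  2.12791170e-01] [ 1.41101106 -0.09100252  0.97038483] 4.95
```

View pics/w2.png

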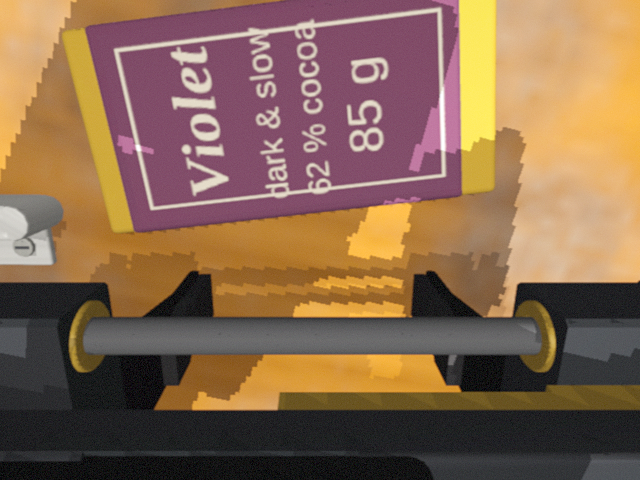

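The bar sits ahead of the open fingertips, with its near edge running from (120,232) to (495,190), so both fingers will meet its long side.

Call:
{"api": "arm_command", "payload": {
  "deltas": [
    [0.02,0,0.0075,0,0,0],
    [0.02,0,0,0,0,0],
    [0.02,0,0,0,0,0],
    [0.0075,0,0,0,0,0],
    [0.0075,0,0,0,0,0],
    [0.0075,0,0,0,0,0],
    [0.0075,0,0,0,0,0],
    [0.0075,0,0,0,0,0],
    [0.0075,0,0,0,0,0],
    [0.0075,0,0,0,0,0],
    [0.0075,0,0,0,0,0],
    [0.0075,0,0,0,0,0],
    [0.0075,0,0,0,0,0],
    [0.0075,0,0,0,0,0],
    [0.0075,0,0,0,0,0],
    [0.0075,0,0,0,0,0],
    [0.0075,0,0,0,0,0],
    [0,0,0,0,0,0],
    [0,0,0,0,0,0]
  ]
}}

```text
time: 7.32
ee_pos: [0.4607, -0.0043, 0.0758]
orientation: [3.142, -0.0, 0.213]
ft_force: [0.2, 1.0, 0.8]
gripper_width: 0.087
gripper_force: 0.0
```

```bash
python3 - <<'E'
from h import *
shot('wrist','w3');s=ctrl.get_state();print(jf(s['ee_pos']),s['ee_pos'],s['orientation'],s['ft_force'],s['time'])
E
```

```text
[-0.13964194  0.05133666] [ 0.460723   -0.00431749  0.07579381] [ 3.14151211e+00 -1.95446810e-04  2.12755411e-01] [ 0.29638223  1.14285092 -0.98377681] 7.375
```

View pics/w3.png

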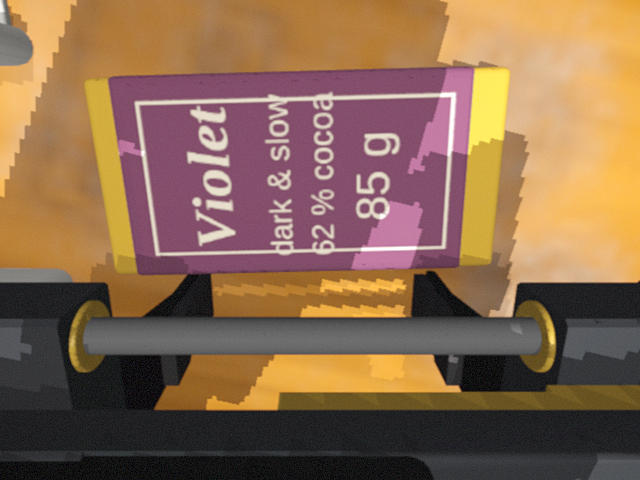

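The bar is now nearly square, with corners near (88,80), (117,272), (490,264) and (508,68). Both fingertips are close to its near edge.

```bash
python3 - <<'E'
from h import *
g=lambda u,v,z:world('w3',u,v,z)
B=np.array([g(*c,.012) for c in [(88,80),(117,272),(490,264),(508,68)]])
for b in B: print(jf(b))
print(jf(B.mean(0)));L=np.array([jf(b) for b in B]);print('skew near',np.arctan2(*(L[1]-L[2])[::-1]),'far',np.arctan2(*(L[0]-L[3])[::-1]))
for t in (133,), : pass
print('tips edge', jf(g(200,275,.006)),jf(g(432,275,.006)),'nose far',jf(g(33,48,.024)))
E
```

```text
[-0.05856499 -0.03524244]
[-0.05919188  0.03924483]
[-0.21268778  0.0357556 ]
[-0.21010315 -0.03926183]
[-1.35136951e-01  1.24041188e-04]
skew near 0.022727875536421478 far 0.026517754818268086
tips edge [-0.09156061  0.04303032] [-0.19119814  0.04304777] nose far [-0.04829268 -0.04416322]
```

Call:
{"api": "arm_command", "payload": {
  "deltas": [
    [0.0035,0,0,0,0,0],
    [0.0035,0,0,0,0,0],
    [0.0035,0,0,0,0,0],
    [0.0025,0,0,0,0,0],
    [0,0,0,0,0,0],
    [0,0,0,0,0,0]
  ]
}}

```text
time: 8.12
ee_pos: [0.4633, -0.0038, 0.0758]
orientation: [3.142, -0.0, 0.213]
ft_force: [0.2, 0.3, 0.7]
gripper_width: 0.0869
gripper_force: 0.1
```

```bash
python3 - <<'E'
from h import *
p,d=shot('wrist','w4');s=ctrl.get_state();print(jf(s['ee_pos']),s['ee_pos'],s['ft_force'],s['time'])
# bar edges by colour: purple vs wood along columns, fit lines
h=cv2.cvtColor(p,cv2.COLOR_RGB2HSV);m=((h[...,0]>140)&(h[...,0]<178)&(h[...,1]>60)).astype(np.uint8)
m=cv2.morphologyEx(m,cv2.MORPH_OPEN,np.ones((5,5)))
c=np.arange(160,440,10);top=[np.nonzero(m[:280,i])[0].min() for i in c];bot=[np.nonzero(m[:280,i])[0].max() for i in c]
for n,e in(('far',top),('near',bot)):
  a=np.polyfit(c,e,1);L=[jf(world('w4',u,np.polyval(a,u),.012)) for u in(160,440)];dd=L[0]-L[1];print(n,a,np.std(e-np.polyval(a,c)),L,dd[1]/dd[0])
E
```

```text
[-0.13964239  0.04871919] [ 0.4632818  -0.00376672  0.0757791 ] [-0.14258518 -0.33275118  0.05459919] 8.175
far [-9.46907499e-03  7.72933771e+01] 0.30580691116598674 [array([-0.08478154, -0.03921776]), array([-0.18578178, -0.04009142])] 0.00865010146557826
near [-6.43130816e-03  2.74432950e+02] 0.3488500819855253 [array([-0.07686976,  0.03729913]), array([-0.1924285 ,  0.03652053])] 0.0067377186022169406
```

Call:
{"api": "arm_command", "payload": {
  "deltas": [
    [-0.05,0,0,0,0,0],
    [-0.1,0,0,0,0,0],
    [0,0,-0.15,0,0,0],
    [0,0,-0.15,0,0,0],
    [0.1,0.125,0,0,0,0],
    [0.1,0.125,0,0,0,0],
    [0.1,0.125,0,0,0,0],
    [0.1,0.125,0,0,0,0],
    [0,0,0,0,0,-0.1],
    [0,0,0,0,0,-0.1],
    [0,0,0,0,0,-0.1],
    [0,0,0,0,0,-0.1],
    [0,0,0,0,0,-0.1],
    [0,0,0,0,0,-0.1],
    [0,0,0,0,0,-0.1],
    [0,0,0,0,0,-0.1],
    [0,0,0,0,0,-0.1],
    [0,0,0,0,0,-0.1]
  ],
  "gripper": 0.35
}}

```text
time: 10.42
ee_pos: [0.5325, -0.091, 0.1356]
orientation: [-3.141, -0.0, 1.789]
ft_force: [-0.0, -0.1, 0.2]
gripper_width: 0.0308
gripper_force: 0.0
```

```bash
python3 - <<'E'
from h import *
p,d=shot('wrist','w5');s=ctrl.get_state();print(jf(s['ee_pos']),s['ee_pos'],s['orientation'],s['gripper_width'],s['time'])
print('card',world('w1',572,172,0),jf(world('w1',572,172,0)))
E
```

```text
[-0.23947977 -0.00053916] [ 0.53245876 -0.09098921  0.13556414] [-3.14102097e+00 -1.81328522e-04  1.79469601e+00] 0.030036996781890837 10.475
card [ 0.60308651 -0.19765759  0.        ] [-0.35863298 -0.04712049]
```

View pics/w5.png

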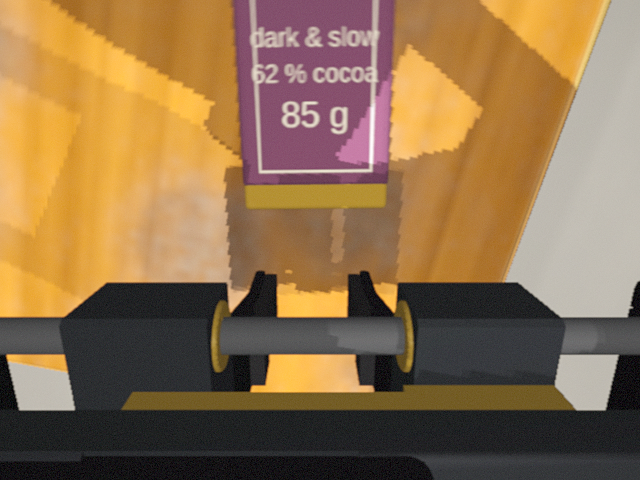

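The bar's rear end lies centred ahead of the half-closed fingers, at px (245–385, 207).

Call:
{"api": "arm_command", "payload": {
  "deltas": [
    [0,0,0.1,0,0,0],
    [0,0,0.1,0,0,0],
    [0,0,0.07,0,0,0],
    [0,0,0.03,0,0,0],
    [0.02,0,0,0,0,0],
    [0.02,0,0,0,0,0],
    [0.015,0,0,0,0,0],
    [0.015,0,0,0,0,0],
    [0.015,0,0,0,0,0],
    [0.015,0,0,0,0,0],
    [0.015,0,0,0,0,0],
    [0.015,0,0,0,0,0],
    [0.015,0,0,0,0,0],
    [0.015,0,0,0,0,0],
    [0.015,0,0,0,0,0],
    [0.015,0,0,0,0,0],
    [0,0,0,0,0,0],
    [0,0,0,0,0,0]
  ]
}}

```text
time: 12.72
ee_pos: [0.5249, -0.0536, 0.0756]
orientation: [-3.141, -0.0, 1.784]
ft_force: [-1.0, 0.6, 0.2]
gripper_width: 0.0306
gripper_force: 0.0
```

```bash
python3 - <<'E'
from h import *
p,d=shot('wrist','w6');shot('scene','s6');s=ctrl.get_state();print(jf(s['ee_pos']),s['ee_pos'],s['orientation'],s['ft_force'],s['time'])
E
```

```text
[-0.2014836  -0.00112825] [ 0.52503307 -0.05372211  0.07560717] [-3.14133487e+00 -2.63771339e-04  1.78351815e+00] [ 0.30522498  0.59455064 -0.33264687] 12.825
```

View pics/w6.png

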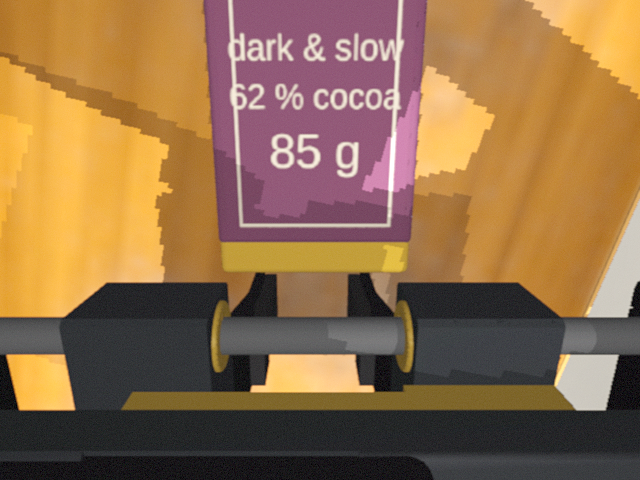

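Both fingertips are flush on the rear end and the bar is straight, with its front at the mouth. I'll feed in slowly and check the force.

Call:
{"api": "arm_command", "payload": {
  "deltas": [
    [0.01,0,0,0,0,0],
    [0.01,0,0,0,0,0],
    [0.01,0,0,0,0,0],
    [0.01,0,0,0,0,0],
    [0.01,0,0,0,0,0],
    [0.01,0,0,0,0,0],
    [0.01,0,0,0,0,0]
  ]
}}

```text
time: 13.7
ee_pos: [0.5222, -0.0399, 0.0758]
orientation: [3.142, 0.0, 1.784]
ft_force: [-0.2, -0.3, -0.4]
gripper_width: 0.0305
gripper_force: 0.2
```

Call:
{"api": "arm_command", "payload": {
  "deltas": [
    [0.01,0,0,0,0,0],
    [0.01,0,0,0,0,0],
    [0.01,0,0,0,0,0],
    [0.01,0,0,0,0,0],
    [0.01,0,0,0,0,0],
    [0.01,0,0,0,0,0],
    [0.01,0,0,0,0,0],
    [0.01,0,0,0,0,0]
  ]
}}

```text
time: 14.7
ee_pos: [0.5188, -0.0243, 0.0757]
orientation: [3.142, -0.0, 1.784]
ft_force: [0.2, -0.0, -0.5]
gripper_width: 0.0306
gripper_force: 0.2
```

```bash
python3 - <<'E'
from h import *
p,d=shot('wrist','w7');s=ctrl.get_state();print(jf(s['ee_pos']),s['ee_pos'],s['orientation'],s['ft_force'],s['time'])
E
```

```text
[-0.17123161 -0.00119467] [ 0.51872727 -0.02413538  0.07572521] [-3.14152337e+00 -1.48692874e-04  1.78358828e+00] [ 0.11750705 -0.44865939 -0.49480207] 14.75
```

View pics/w7.png

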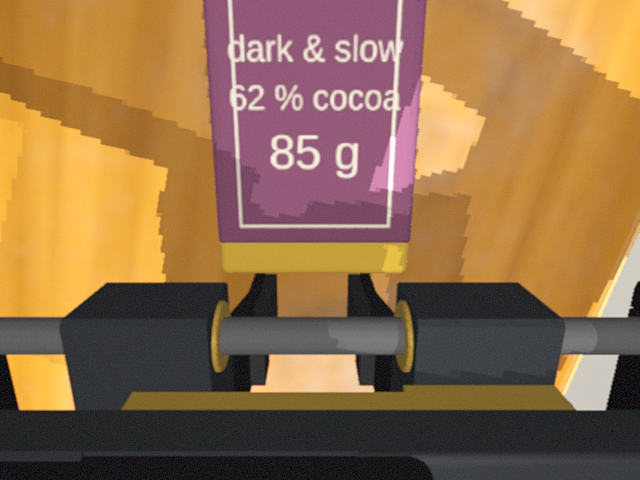

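The bar has slid about 30 mm past the mouth, straight and without side force. That was my last allowed picture view, so I'll use forces and numbers from here.

Call:
{"api": "arm_command", "payload": {
  "deltas": [
    [0.012,0,0,0,0,0],
    [0.012,0,0,0,0,0],
    [0.012,0,0,0,0,0],
    [0.012,0,0,0,0,0],
    [0.012,0,0,0,0,0],
    [0.012,0,0,0,0,0],
    [0.012,0,0,0,0,0],
    [0.012,0,0,0,0,0],
    [0.012,0,0,0,0,0],
    [0.012,0,0,0,0,0]
  ]
}}

```text
time: 16.0
ee_pos: [0.5137, -0.0009, 0.0758]
orientation: [3.142, 0.0, 1.783]
ft_force: [-0.1, -0.5, -1.0]
gripper_width: 0.0304
gripper_force: 0.4
```

Call:
{"api": "arm_command", "payload": {
  "deltas": [
    [0.012,0,0,0,0,0],
    [0.012,0,0,0,0,0],
    [0.012,0,0,0,0,0],
    [0.012,0,0,0,0,0],
    [0.012,0,0,0,0,0],
    [0.012,0,0,0,0,0],
    [0.012,0,0,0,0,0],
    [0.012,0,0,0,0,0],
    [0.012,0,0,0,0,0],
    [0.01,0,0,0,0,0]
  ]
}}

```text
time: 17.25
ee_pos: [0.5087, 0.0222, 0.0757]
orientation: [-3.142, 0.0, 1.784]
ft_force: [-0.4, -1.0, 0.4]
gripper_width: 0.0307
gripper_force: 0.4
```

```bash
cat > m.py <<'E'
from h import *
import sys
p,d=shot('wrist',sys.argv[1]);s=ctrl.get_state();print(jf(s['ee_pos']),s['ee_pos'],s['orientation'][2],s['ft_force'],s['time'])
# rear end (yellow) lower edge
h=cv2.cvtColor(p,cv2.COLOR_RGB2HSV);m=((h[...,0]>140)&(h[...,0]<178)&(h[...,1]>60)).astype(np.uint8)
r=m[150];n=np.nonzero(r)[0];print('row150 purple',n.min(),n.max());q=[np.nonzero(m[:300,c])[0].max() for c in(240,315,390)];print('purple bottom',q)
E
python3 m.py w8; python3 - <<'E'
import cv2,numpy as np
p=cv2.imread('pics/w7.png');h=cv2.cvtColor(p,cv2.COLOR_BGR2HSV);m=((h[...,0]>140)&(h[...,0]<178)&(h[...,1]>60))
n=np.nonzero(m[150])[0];print(n.min(),n.max(),[np.nonzero(m[:300,c])[0].max() for c in(240,315,390)])
E
```

```text
[-0.12361008 -0.00118761] [0.50869182 0.02241542 0.07572069] 1.783632322984058 [ 0.32983635 -0.4001017   0.26303847] 17.3
row150 purple 214 415
purple bottom [np.int64(241), np.int64(241), np.int64(241)]
214 415 [np.int64(241), np.int64(241), np.int64(241)]
```

Call:
{"api": "arm_command", "payload": {
  "deltas": [
    [0.005,0,0,0,0,0],
    [0.005,0,0,0,0,0],
    [0.005,0,0,0,0,0],
    [0.005,0,0,0,0,0],
    [0.005,0,0,0,0,0],
    [0.005,0,0,0,0,0],
    [0.005,0,0,0,0,0],
    [0.005,0,0,0,0,0],
    [0.005,0,0,0,0,0]
  ]
}}

```text
time: 18.42
ee_pos: [0.5068, 0.0309, 0.0757]
orientation: [-3.142, -0.0, 1.784]
ft_force: [-0.7, -0.3, 0.2]
gripper_width: 0.0305
gripper_force: 0.3
```

Call:
{"api": "arm_command", "payload": {
  "deltas": [
    [0.0025,0,0,0,0,0],
    [0.0025,0,0,0,0,0],
    [0,0,0,0,0,0]
  ]
}}

```text
time: 18.8
ee_pos: [0.5066, 0.0319, 0.0757]
orientation: [-3.142, -0.0, 1.784]
ft_force: [-0.4, -0.3, -0.4]
gripper_width: 0.0302
gripper_force: 0.0
```

Call:
{"api": "arm_command", "payload": {
  "deltas": [
    [0.0025,0,0,0,0,0],
    [0.0025,0,0,0,0,0],
    [0,0,0,0,0,0]
  ]
}}

```text
time: 19.18
ee_pos: [0.5064, 0.0329, 0.0757]
orientation: [-3.142, -0.0, 1.784]
ft_force: [0.4, -1.0, -0.1]
gripper_width: 0.0305
gripper_force: 0.1
```

Call:
{"api": "arm_command", "payload": {
  "deltas": [
    [0.0025,0,0,0,0,0],
    [0.0025,0,0,0,0,0],
    [0,0,0,0,0,0]
  ]
}}

```text
time: 19.55
ee_pos: [0.5063, 0.0334, 0.0757]
orientation: [-3.141, 0.001, 1.784]
ft_force: [0.1, -4.7, -0.7]
gripper_width: 0.0307
gripper_force: 2.0
```

Call:
{"api": "arm_command", "payload": {
  "deltas": [
    [0.0025,0,0,0,0,0],
    [0.0025,0,0,0,0,0],
    [0,0,0,0,0,0]
  ]
}}

```text
time: 19.92
ee_pos: [0.5063, 0.0336, 0.0759]
orientation: [-3.142, 0.002, 1.784]
ft_force: [-0.4, -7.9, -0.8]
gripper_width: 0.0305
gripper_force: 4.0
```

```bash
python3 m.py w9
```

```text
[-0.11214587 -0.00117342] [0.50626372 0.03361924 0.07587506] 1.7838345822944004 [ 5.49676968e-03 -8.52900195e+00 -7.98185052e-01] 19.975
row150 purple 214 415
purple bottom [np.int64(242), np.int64(242), np.int64(242)]
```

The bar is home: the force rose to 8.5 N against the stop at the expected position. I'll back off, rise, close the fingers and move over the stamp.

Call:
{"api": "arm_command", "payload": {
  "deltas": [
    [-0.025,0,0,0,0,0],
    [-0.05,0,0,0,0,0],
    [0,0,-0.1,0,0,0],
    [0,0,-0.18,0,0,0],
    [0,0,-0.18,0,0,0],
    [0,0,-0.16,0,0,0],
    [0.105,-0.001,0,0,0,0],
    [0.105,-0.001,0,0,0,0],
    [0.105,-0.001,0,0,0,0],
    [0.105,-0.001,0,0,0,0],
    [0.105,-0.001,0,0,0,0],
    [0.105,-0.001,0,0,0,0],
    [0.105,0,0,0,0,0],
    [0,0,0,0,0,0],
    [0,0,0,0,0,0]
  ],
  "gripper": 0
}}

```text
time: 21.85
ee_pos: [0.4771, 0.1631, 0.1997]
orientation: [-3.142, 0.0, 1.784]
ft_force: [1.6, -0.9, -0.8]
gripper_width: 0.0005
gripper_force: 0.0
```

```bash
python3 - <<'E'
from h import *
s=ctrl.get_state();print(jf(s['ee_pos']),s['ee_pos'],s['orientation'],s['ft_force'],s['gripper_width'],s['time'])
p,d=shot('scene','s10')
E
```

```text
[2.06132084e-02 4.36693394e-05] [0.4771164  0.16314119 0.19972461] [-3.14154517e+00  1.12232024e-04  1.78369370e+00] [ 1.62467334 -0.85097814 -0.78427935] 0.00047341422239328317 21.85
```

Call:
{"api": "arm_command", "payload": {
  "deltas": [
    [0,0,0.04,0,0,0],
    [0,0,0.04,0,0,0],
    [0,0,0.02,0,0,0],
    [0,0,0.01,0,0,0],
    [0,0,0.01,0,0,0],
    [0,0,0.01,0,0,0],
    [0,0,0.01,0,0,0],
    [0,0,0,0,0,0]
  ]
}}

```text
time: 22.9
ee_pos: [0.477, 0.1635, 0.1718]
orientation: [3.142, 0.0, 1.784]
ft_force: [-2.6, -1.1, 3.7]
gripper_width: 0.0006
gripper_force: 2.1
```

Call:
{"api": "arm_command", "payload": {
  "deltas": [
    [0,0,0.01,0,0,0],
    [0,0,0.01,0,0,0],
    [0,0,0.01,0,0,0],
    [0,0,0.01,0,0,0],
    [0,0,0.01,0,0,0],
    [0,0,0,0,0,0]
  ]
}}

```text
time: 23.65
ee_pos: [0.4771, 0.1636, 0.1618]
orientation: [3.141, -0.0, 1.784]
ft_force: [-3.4, -1.1, 7.1]
gripper_width: 0.0005
gripper_force: 3.1
```

Call:
{"api": "arm_command", "payload": {
  "deltas": [
    [0,0,0.005,0,0,0],
    [0,0,0.005,0,0,0],
    [0,0,0.005,0,0,0],
    [0,0,0.005,0,0,0],
    [0,0,0,0,0,0]
  ]
}}

```text
time: 24.28
ee_pos: [0.4772, 0.1636, 0.158]
orientation: [3.141, 0.0, 1.784]
ft_force: [-3.9, -1.5, 7.4]
gripper_width: 0.0005
gripper_force: 3.5
```

Call:
{"api": "arm_command", "payload": {
  "deltas": [
    [0,0,0.005,0,0,0],
    [0,0,0.0025,0,0,0],
    [0,0,0,0,0,0]
  ]
}}

```text
time: 24.65
ee_pos: [0.4772, 0.1636, 0.157]
orientation: [3.141, 0.0, 1.784]
ft_force: [-5.4, -1.2, 10.1]
gripper_width: 0.0002
gripper_force: 5.3
```

Call:
{"api": "arm_command", "payload": {
  "deltas": [
    [0,0,0.0025,0,0,0],
    [0,0,0.0025,0,0,0],
    [0,0,0,0,0,0]
  ]
}}

```text
time: 25.02
ee_pos: [0.4772, 0.1636, 0.157]
orientation: [3.141, 0.0, 1.784]
ft_force: [-9.0, -2.4, 17.1]
gripper_width: 0.0005
gripper_force: 9.1
```

The head has bottomed on the bar: TCP is stalled at 0.157 m, about 20 mm of travel, at 17 N. I'll release it slowly and withdraw.

Call:
{"api": "arm_command", "payload": {
  "deltas": [
    [0,0,0,0,0,0],
    [0,0,-0.01,0,0,0],
    [0,0,-0.015,0,0,0],
    [0,0,-0.02,0,0,0],
    [0,0,-0.02,0,0,0],
    [0,0,-0.02,0,0,0],
    [0,0,-0.03,0,0,0],
    [0,0,-0.05,0,0,0],
    [0,0,-0.1,0,0,0],
    [0,0,-0.2,0,0,0],
    [0,0,-0.2,0,0,0],
    [-0.1,0,-0.15,0,0,0],
    [-0.2,0,0,0,0,0],
    [-0.2,0,0,0,0,0],
    [-0.2,0,0,0,0,0],
    [0,0,0,0,0,0],
    [0,0,0,0,0,0]
  ]
}}

```text
time: 27.15
ee_pos: [0.5064, 0.027, 0.3183]
orientation: [3.142, -0.001, 1.783]
ft_force: [-0.3, -0.3, 0.1]
gripper_width: 0.0005
gripper_force: 0.0
```

```bash
python3 - <<'E'
from h import *
s=ctrl.get_state();print(jf(s['ee_pos']),s['ee_pos'],s['ft_force'],s['time'])
p,d=shot('wrist','w11')
P0=cv2.imread('pics/s0.png');q,d=shot('scene','s11')
for nm,im,f in(('wrist',p,'w11'),('scene',q,'s11')):
  h=cv2.cvtColor(im,cv2.COLOR_RGB2HSV);y=((h[...,0]>140)&(h[...,0]<178)&(h[...,1]>60)).astype(np.uint8)
  y=cv2.morphologyEx(y,cv2.MORPH_OPEN,np.ones((3,3)));n,l,st,ce=cv2.connectedComponentsWithStats(y)
  for i in range(1,n):
    if st[i,4]>150:
      c,_=cv2.findContours((l==i).astype(np.uint8),0,1);b=cv2.boxPoints(cv2.minAreaRect(max(c,key=cv2.contourArea)))
      print(nm,st[i],[jf(world(f,*k,.012)).round(4) for k in b if 0<=k[0]<640 and 0<=k[1]<480])
# stamp height and moved things
D0=np.load('pics/s0.npz')['d'];v,u=362,263
print('head depth before/after',np.median(D0[257:262,358:366]),np.median(d[257:262,358:366]))
for n,(a,b) in dict(jarA=(375,222),jarB=(338,316),carton=(409,235),cardA=(206,215),cardB=(366,360)).items():
  t=P0[b-14:b+14,a-14:a+14];r=cv2.matchTemplate(q[b-24:b+24,a-24:a+24,::-1].copy(),t,5);_,mx,_,ml=cv2.minMaxLoc(r);print(n,mx,ml[0]-10,ml[1]-10)
E
```

```text
[-1.18640048e-01  5.08562698e-05] [0.50643453 0.02701306 0.31828168] [-0.25860272 -0.25769243  0.08175408] 27.15
wrist [ 272   62   85  100 1928] [array([0.0036, 0.0377]), array([ 0.0035, -0.0392]), array([-0.0863, -0.0418]), array([-0.0862,  0.0402])]
wrist [ 284   62   61   92 4124] [array([-0.0785,  0.0283]), array([0.0036, 0.0267]), array([ 0.0035, -0.0282]), array([-0.0786, -0.0299])]
scene [310 249  42  33 720] [array([-0.0833, -0.0436]), array([-0.0924,  0.035 ]), array([-0.0151,  0.0356]), array([-0.008 , -0.0418])]
head depth before/after 1.2582624 1.2585951
jarA 0.8921506404876709 0 0
jarB 0.980500340461731 0 0
carton 0.7630378007888794 0 1
cardA 0.999640703201294 0 0
cardB 0.9997637271881104 0 0
```

```bash
python3 -c "
from station import ctrl
print(ctrl.close_job())"
```

```text
the job is handed in; nothing more can be done
None
```

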